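# Clamp the streak plate in its holder with the pull-and-turn swing clamp

## Robot

A 6-joint arm with a two-finger parallel gripper is mounted at the origin on a cart in front of the work surface, level with it; the furniture and walls round the work are solid. World frame = base frame: x ahead of the robot, y to its left, z up, the work surface at z = 0. Lengths are in m, angles in rad, forces in N, time in s.
With the tool pointing down it reaches from about 0.275 to 0.825 m from the base axis. Payload 4.9 kg.
Tool frame: the origin (TCP) lies midway between the tips of the shut fingers; the grasp point (between the pads) lies 19 mm behind it (grip_depth is the distance from the TCP to the grasp point, in m); z points along the fingers, y is the line along which they close (so a half turn about z gives the same grasp; the last joint's range is limited). The gripper opens to 85 mm and grips with 20 to 120 N. Pads are 22 mm wide; open, the fingers measure 114 mm over their backs; the gripper's body (76 mm by 85 mm) begins 54 mm behind the grasp point. The pads swing forward as they close: fully open they stand 13 mm farther back than shut.
Start: joints at [1.165, 0.326, -0.193, 1.052, 0, 1.437], TCP at [0.148, 0.53, 0.231] pointing down, gripper open.
Joint ranges: [-2.65, 2.65], [-0.97, 1.79], [-1.3, 1.35], [-1.93, 2.1], [-1.47, 1.37], [-3.14, 3.14]. Speed limits (rad/s): [2.57, 2.57, 3.14, 3.14, 3.14, 3.14].

## Interface

Orientations are given as a rotation vector (axis times angle).
In Python, from bench import read_state, grab_frame, get_calibration, finish_job, trace, grip_depth gives the robot as it stands.
- The arm moves only by the tool step_arm, never from a script. Its argument "steps" is a list of rows, each a list of 6 numbers: the shift along the tool's x, y, z scaled (see below), then the turn, a rotation vector about the tool's x, y, z scaled (see below). A call has 1 to 5 rows; each row shifts and turns the commanded pose from where the row before left it, along the tool's axes as they then stand; what a row does not reach is not made up. The controller multiplies each number of a shift by 25 cm and each number of a turn by 90 degrees. A row lasts 1/8 s, in which the tool goes at most 62.5 mm and 10.7 degrees, less where a joint would pass 70% of its speed; a pose out of reach is approached as far as the arm can. A call with a number of a shift or a turn outside -1 to 1 is refused whole. A call with a gripper value outside its range is refused whole. "fingers" is the closure, from 0 (fully open) to 1 (shut), set as the call begins (left out, the last holds). The fingers move at their own pace and stop on an object; "newtons" is the grip in N (left out, the last holds). Time passes only in rows, so rows that do not move let the fingers close. It gives the time, the measured TCP pose, the force, the opening and the grip force at its end, in the units of the state.
- read_state(): the state, without advancing time (a new reading comes with each control period).
- grab_frame(name): name is "scene" or "top"; returns the picture (400x640x3 uint8, red, green, blue); there is no depth.
- get_calibration(name): a dict with "fx", "fy", "cx", "cy" (pixels), "cam_to_world" (4x4, takes a point from camera to world coordinates). Camera axes: x right, y down, z forward; pixel columns grow to the right and rows downward; lengths in m; the calibration is good to about 2 mm. A picture is of the moment at which its call begins. get_calibration takes no time and is no camera call.
- finish_job(): hands the job in; it is judged then, once.
Trained networks look in the newest picture that a camera, given by its name, has taken for a name from the list of things; names that differ only in an ending like _2 or _b are one class to them, and where a whole thing is asked for, a point or a joint stands for the part that bears it (a point fixed in the world has none). Each returns a list of dicts, best first, with "conf" (0 to 1); they miss things now and then, are a little off and sometimes report something else, mostly with a low value. They report only what shows in the picture. A call takes as long as a camera call. They do not tell look-alikes from the thing itself.
- trace(query, camera): "mask" (400x640 bool, what is visible of it) and "position" ([column, row] in pixels, amid what is visible of it).
The state is a dict: "time": time; "qpos": joint angles; "joint_velocities": joint speeds; "effort": joint torques, N m; "tcp_pos": TCP position; "orientation": TCP orientation; "ft_force": force on the tool from outside, world axes, zero at the start; "wrist_torque": the same for the moment, N m; "finger_gap": opening from 0.0 (shut) to 1.0 (fully open); "grasp_force": force on a finger pad.
Only numpy, scipy, OpenCV 4.12 (cv2) and the standard library are available. Lean on these libraries where they do the work, as an engineer would, in place of code of your own. Each camera call takes 0.05 s, during which the arm holds its last target. There are 200 camera calls.

## Task

Get the streak plate ready for testing: push it gently along its channel until it is fully home against the end stop, then clamp it: pull the sprung knob up out of its parking gap, turn it clockwise and let it snap down into the next notch of the ring, so that the rubber foot presses on the plate. Never force the knob round against the ring or hard against its stop, never press hard on the plate, let go at the end and leave the minerals and tools round the holder where they are.

Things in the scene. Friction and masses are not known exactly. Their poses are not given: they have to be found in the camera images.
- holder: Fixed aluminium base plate, 170 x 160 x 12 mm; origin at the centre of its underside on the worktop, x towards the end stop, z up. Channel along x at y = -40 mm, floor at z = 12 mm: two rails 7 mm high, 52 mm apart, x = -50 to 75 mm, open at the -x end, closed by a 12 mm high steel stop with its face at x = 67 mm. The swing clamp's upright axis is at x = 35, y = 45 mm.
- ring_top (a point): Point on the clamp's axis, 46 mm above the worktop, level with the top of the steel index ring's raised rim (ring radius 15 to 25 mm, on a round housing); axes as the holder's. Clockwise from above the ring has a wide gap (pin parked here), 0.3 rad of rim, one narrow notch, then rim again. The ring is fixed, but its setting differs from holder to holder and is not measured.
- plate_home (a point): Point on the channel floor, 12 mm above the worktop, below the middle of the plate when the plate is fully home; axes as the holder's.
- streak_plate: Loose pale unglazed porcelain plate, 48 x 64 x 8 mm, about 60 g, flat on the channel floor, 2 mm play on each side. Origin: centre of its underside; its y axis (64 mm) lies along the channel. Starts 20 to 34 mm short of home. Home: touching the end stop, origin at plate_home. Brittle: over 20 N between fingers and plate breaks it.
- clamp_knob: Turning and lifting part of the swing clamp: black bar knob, grey arm, index pin, rubber foot in one. Origin on the axis, z up, x along the arm to the foot. Arm 15 mm wide, its top 27 mm below the bar's middle. Steel index pin, 7 mm wide, under the arm, 16 to 25 mm out along x. Over 50 N between it and ring or upper stop (forced round, down or up) damages it.
- knob_grip (a point): Middle of the bar knob, on the axis, 80 mm above the worktop with the knob down. Bar 56 mm long (along this x), 15 mm thick (y), 30 mm high (z): close the fingers along y. Held loosely (1 or 2 mm of play) it turns with the fingers yet is free to drop when the pin meets the notch.
- clamp_foot (a point): Underside of the rubber foot (16 mm in diameter), 85 mm from the axis; axes as clamp_knob. 18 mm above the worktop with the knob fully down.
- clamp_lift (a joint): How far the knob is pulled up, m. 0 fully down (parked). The pin clears the rim at 0.0095, rides on it at about 0.008; firm upper stop at 0.016. Snapped into the notch with the foot resting on the plate: 0 to 0.0025. A spring pulls down with 6 N at 0, 9 N at 0.009, 11 N at 0.016, besides 2 N of weight; it is damped (150 N per m/s): pull slowly.
- clamp_turn (a joint): Angle of the knob, rad, growing clockwise from above. Starts parked at -0.04 to 0.04. At 1.12 the arm points straight across the plate (holder's -y). The notch's middle is at 1.12 give or take up to 0.28: find it by feel. From 0.69 to 0.75 the pin is over the rim short of the notch at every setting. About 0.05 play either way in it; end stops at -0.15 and 1.75.
- quartz: Bystander: yellowish white lump, 59 x 68 x 57 mm, left of the holder. Origin: centre of its underside.
- horn_coral: Bystander: pale horn-shaped fossil standing on end, 42 x 42 x 66 mm, right of the holder. Origin: centre of its underside.
- lens: Bystander: brass folding hand lens lying flat, 27 x 70 x 10 mm, in front of the holder. Origin: centre of its underside.
- slate: Bystander: dark grey pointed stone, 57 x 78 x 50 mm, far left. Origin: centre of its underside.
- feldspar: Bystander: pink block-like stone, 51 x 57 x 42 mm, far left behind. Origin: centre of its underside.
- olivine: Bystander: green-brown block-like stone, 58 x 70 x 42 mm, right. Origin: centre of its underside.
- bar_magnet: Bystander: bar magnet, 15 x 66 x 27 mm, right. Origin: centre of its underside.
Mind the look-alikes: they are no part of the job. Leave any turquoise look-alike of the streak_plate alone.

How it is judged:
On the way, in this order (a step that is already met when the one before it is completed fails the run):
1. the streak plate has been pushed home against the end stop while the clamp is still parked (x of streak_plate in the frame of holder between 0.0325 and 0.039 m and angle between streak_plate's own z axis and vertical below 0.06 rad and height (world z) of streak_plate between 0.009 and 0.016 m and value of joint clamp_turn below 0.35 rad), for 0.1 s.
2. the knob has been pulled up clear of the ring's rim (value of joint clamp_lift above 0.0088 m), for 0.1 s.
3. the knob has been turned clockwise past the rim beside its parking gap, pulled up (value of joint clamp_turn above 0.6 rad and value of joint clamp_lift above 0.007 m), for 0.05 s.
At the end, for the whole second after the job is handed in: The plate lies flat in its channel within 2.5 mm of the end stop; the pin is snapped down into the narrow notch (knob less than 4.5 mm above its lowest position, turned to between 0.70 and 1.50 rad); the rubber foot presses on the plate with more than 4 N; all at rest and let go (x of streak_plate in the frame of holder between 0.0325 and 0.039 m and angle between streak_plate's own z axis and vertical below 0.06 rad and height (world z) of streak_plate between 0.009 and 0.016 m and value of joint clamp_lift below 0.0045 m and value of joint clamp_turn between 0.7 and 1.5 rad and contact force between clamp_knob and streak_plate above 4 N and linear speed of streak_plate below 0.01 m/s); the robot touches nothing.
It fails at once if fingers press on the plate with over 20 N (contact force between the fingers and streak_plate above 20 N).
It fails at once if the knob is forced against the ring's rim or its upper stop with over 50 N (contact force between clamp_knob and holder above 50 N).
It fails at once if a bystander is moved by more than 20 mm (distance of any of quartz, horn_coral, lens, slate, feldspar, olivine, bar_magnet from where it was at the start of the episode above 0.02 m).
It also fails if it takes over 64 s, if anything falls off the work surface, if the arm or the gripper's body presses on something with over 40 N, if the wrist force passes 120 N, or if a joint passes its speed limit or range.

## Working session

There is one attempt and no reset: what is moved stays moved. The work goes in short steps, Python scripts to look and compute and a tool call to move; the robot and the scene stay as the last step left them, time stands still between calls to the robot, and variables do not carry over. Pictures are saved under pics/ and viewed, at most 10 in all, crops included, and the job is handed in when it is done.

Besides the shell and the picture viewer there is one more tool, called by a JSON object that holds its "method" and its "body", one argument or row to a line. step_arm: Moves the arm, as the interface text tells. Its arguments: {"type":"object","properties":{"steps":{"type":"array"},"fingers":{"type":"number"},"newtons":{"type":"number"}},"required":["steps"]}

```bash
mkdir -p pics; python3 - <<'E'
from bench import *
import cv2,numpy as np
np.set_printoptions(precision=4,suppress=True)
s=read_state();print(s['time'],s['tcp_pos'],s['orientation'],s['finger_gap'],grip_depth)
for c in('top','scene'):
    im=grab_frame(c);cv2.imwrite(f'pics/{c}0.png',im[:,:,::-1])
    k=get_calibration(c);print(c,k['fx'],k['fy'],k['cx'],k['cy']);print(np.array(k['cam_to_world']))
    for q in('holder','streak_plate','clamp_knob','knob_grip'):
        for r in trace(q,c)[:3]:
            rect=cv2.minAreaRect(np.argwhere(r['mask'])[:,::-1].astype(np.float32))
            print(c,q,round(r['conf'],2),r['position'],r['mask'].sum(),rect)
E
```

```text
0.0 [0.1474 0.5292 0.2305] [-0.4255 -3.1122  0.0027] 1.001966824585377 0.0187
top 444.98843084061696 444.98843084061696 322.2276980186787 203.7369652648223
[[-0.023  -0.9962  0.0843  0.4316]
 [-0.9994  0.0251  0.0236  0.0086]
 [-0.0256 -0.0837 -0.9962  1.4526]
 [ 0.      0.      0.      1.    ]]
top holder 0.88 [297.7, 218.9] 2148 ((297.0, 214.0), (52.0, 50.0), 90.0)
top streak_plate 0.83 [345.7, 256.2] 289 ((345.77374267578125, 252.63348388671875), (14.798800468444824, 19.642044067382812), 19.653823852539062)
top streak_plate 0.72 [308.5, 213.2] 303 ((309.5, 214.0), (20.0, 15.0), 90.0)
top clamp_knob 0.73 [286.8, 191.2] 236 ((287.1910705566406, 192.14967346191406), (7.502017021179199, 37.58989334106445), 28.610462188720703)
top clamp_knob 0.66 [296.8, 217.8] 2055 ((297.2142028808594, 213.9313201904297), (49.23283004760742, 52.0384521484375), 2.2025980949401855)
top clamp_knob 0.31 [281.4, 193.5] 239 ((286.9000549316406, 192.2000274658203), (8.049844741821289, 38.01315689086914), 26.56505012512207)
top knob_grip 0.67 [192.4, 191.8] 170 ((194.5, 190.5), (13.0, 15.0), 90.0)
top knob_gr
[... 291 characters left out ...]
-0.4035  0.6409]
 [ 0.      0.      0.      1.    ]]
scene holder 0.7 [300.2, 206.1] 915 ((303.48394775390625, 206.11001586914062), (27.950712203979492, 55.69047164916992), 79.87532806396484)
scene streak_plate 0.77 [284.4, 237.4] 194 ((285.0, 235.5), (9.0, 20.0), 90.0)
scene streak_plate 0.51 [311.3, 190.5] 262 ((317.4932861328125, 188.7381134033203), (35.398555755615234, 14.405940055847168), 15.64224624633789)
scene clamp_knob 0.6 [310.6, 191.0] 258 ((317.3717346191406, 188.61932373046875), (35.57923126220703, 14.892767906188965), 15.068489074707031)
scene knob_grip 0.82 [311.3, 191.9] 251 ((317.0702209472656, 188.3623504638672), (34.62836456298828, 14.465961456298828), 12.994616508483887)
```

```bash
python3 - <<'E'
import cv2
a=cv2.imread('pics/top0.png')[160:290,220:400]; cv2.imwrite('pics/tc.png',cv2.resize(a,None,fx=4.4,fy=4.4,interpolation=cv2.INTER_CUBIC))
b=cv2.imread('pics/scene0.png')[140:270,220:400]; cv2.imwrite('pics/sc.png',cv2.resize(b,None,fx=4.4,fy=4.4,interpolation=cv2.INTER_CUBIC))
E
```

```text
(no output)
```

View pics/tc.png

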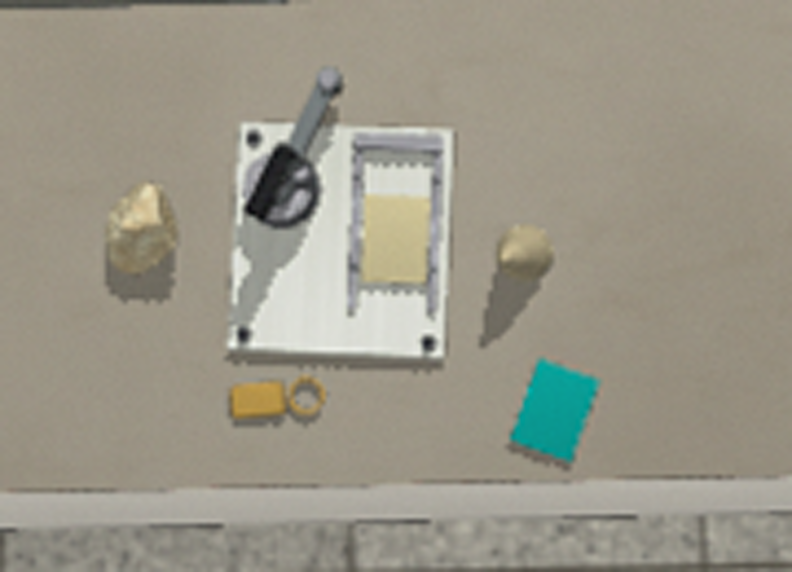

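View pics/sc.png

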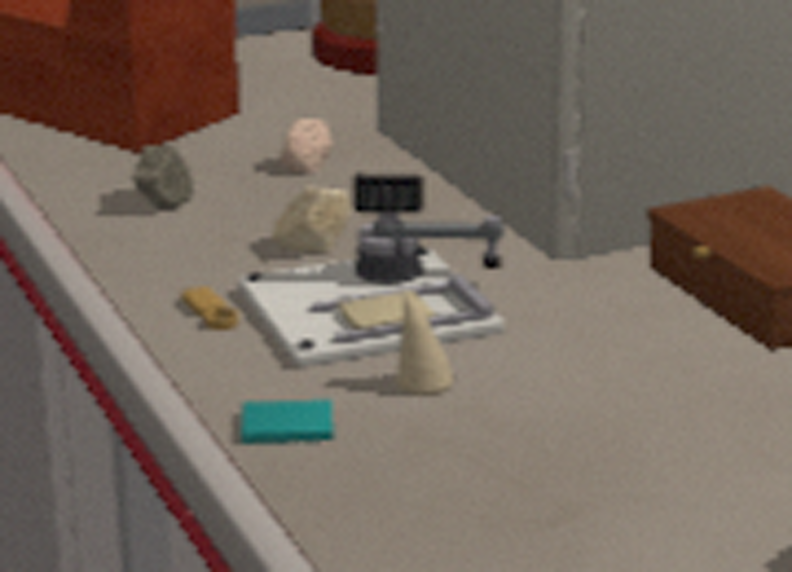

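View pics/top0.png

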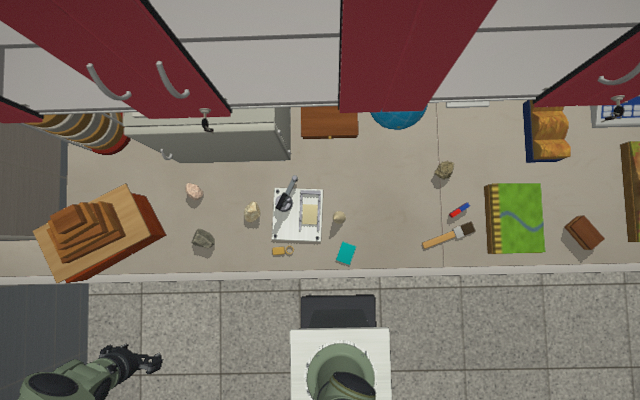

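The top view has two candidates for the plate: the cream one in the channel at (309,214), and a turquoise look-alike at (346,253). I choose the cream one. The knob is at about (285,202) and the foot at (295,178). The bystanders near the holder are the quartz (252,212), coral (339,216) and lens (283,251).

```bash
cat > h.py <<'E'
import numpy as np,cv2
from bench import *
from scipy.spatial.transform import Rotation as R
from scipy.optimize import least_squares
np.set_printoptions(precision=4,suppress=True)
def px2w(c,uv,z):
    k=get_calibration(c);T=np.array(k['cam_to_world']);d=T[:3,:3]@[(uv[0]-k['cx'])/k['fx'],(uv[1]-k['cy'])/k['fy'],1]
    return T[:3,3]+d*(z-T[2,3])/d[2]
def w2px(c,p):
    k=get_calibration(c);T=np.array(k['cam_to_world']);q=(np.atleast_2d(p)-T[:3,3])@T[:3,:3]
    return np.c_[k['fx']*q[:,0]/q[:,2]+k['cx'],k['fy']*q[:,1]/q[:,2]+k['cy']]
def h2w(h,p):
    p=np.atleast_2d(np.array(p,float));c,s=np.cos(h[2]),np.sin(h[2])
    return np.c_[h[0]+c*p[:,0]-s*p[:,1],h[1]+s*p[:,0]+c*p[:,1],p[:,2]]
E
python3 - <<'E'
from h import *
f=lambda u,v:(220+u/4.4-.4,160+v/4.4-.4)
C=np.array([f(240,122),f(454,129),f(442,354),f(229,347)])
P=[[.085,.08,.012],[.085,-.08,.012],[-.085,-.08,.012],[-.085,.08,.012]]
r=least_squares(lambda h:(w2px('top',h2w(h,P))-C).ravel(),[.4,.05,0]);h=r.x
print('h',h,'res px',r.fun)
# scene check corners: front-left, front-right, right-back
print('scene corners (crop)',(w2px('scene',h2w(h,P))-[220,140])*4.4)
print('knob from holder',h2w(h,[[.035,.045,.095]]),'seen',px2w('top',f(283,185),.095))
ft=px2w('top',f(329,80),.045);print('armend',ft)
for q in('streak_plate',):
    for x in trace(q,'top')[:2]:
        m=x['mask'];uv=np.argwhere(m)[:,::-1].mean(0);w=px2w('top',uv,.02);print(uv,w)
        c,s=np.cos(h[2]),np.sin(h[2]);d=w[:2]-h[:2];print('in holder',c*d[0]+s*d[1],-s*d[0]+c*d[1])
print('lens,quartz,coral',px2w('top',f(280,400),.005),px2w('top',f(140,240),.03),px2w('top',f(525,250),.05))
print('cabinet',px2w('top',(290,158),0.0))
E
```

```text
h [ 0.5236  0.1251 -0.0637] res px [-0.2471 -0.6605 -0.0014 -0.4227  0.591   0.7397 -0.3517  0.3159]
scene corners (crop) [[432.7446 244.7217]
 [508.4498 318.6885]
 [300.8669 354.3812]
 [240.4476 274.5741]]
knob from holder [[0.5614 0.1678 0.095 ]] seen [0.5559 0.1583 0.095 ]
armend [0.6362 0.1291 0.045 ]
[345.6644 252.6332] [ 0.3941 -0.0287  0.02  ]
in holder -0.11944242557366568 -0.1617545271431011
[310.0297 213.7162] [0.5215 0.0827 0.02  ]
in holder 0.0006436235594885747 -0.04241318550719622
lens,quartz,coral [0.4051 0.173  0.005 ] [0.5242 0.2709 0.03  ] [ 0.5089 -0.0098  0.05  ]
cabinet [0.7092 0.1463 0.    ]
```

```bash
cat >> h.py <<'E'
def go(p,yaw=None):
    """print tool-frame shift (units of .25 m) and turn (units of 90deg) from the measured pose; yaw=world angle of tool y"""
    s=read_state();M=R.from_rotvec(s['orientation']).as_matrix();d=M.T@(np.array(p)-s['tcp_pos'])/.25
    print('shift',d,'yaw now',np.arctan2(M[1,1],M[0,1]))
    if yaw is not None:
        y=np.array([np.cos(yaw),np.sin(yaw),0]);G=np.c_[np.cross(y,[0,0,-1]),y,[0,0,-1]]
        print('turn',R.from_matrix(M.T@G).as_rotvec()/(np.pi/2),'shift in goal frame',G.T@(np.array(p)-s['tcp_pos'])/.25)
E
python3 - <<'E'
from h import *
f=lambda u,v,o=(220,160):(o[0]+u/4.4-.4,o[1]+v/4.4-.4)
C=np.array([f(240,122),f(454,129),f(442,354),f(229,347),f(281,184)])
S=np.array([f(502,322,(220,140)),f(300,359,(220,140)),f(238,281,(220,140)),f(389,194,(220,140))])
P=np.array([[.085,.08,.012],[.085,-.08,.012],[-.085,-.08,.012],[-.085,.08,.012],[.035,.045,.08]])
fun=lambda h:np.r_[(w2px('top',h2w(h,P))-C).ravel(),(w2px('scene',h2w(h,P[1:]))-S).ravel()]
r=least_squares(fun,[.52,.125,-.06],loss='soft_l1');h=r.x
print('h',h);print(fun(h).reshape(-1,2))
print('knob',h2w(h,[[.035,.045,.08]]),px2w('top',C[4],.08),'scene',px2w('scene',S[3],.08))
np.save('h.npy',h)
p=h2w(h,[[-.058,-.04,.10]])[0];print(p);go(p,h[2]+np.pi/2)
E
```

```text
h [ 0.5213  0.1244 -0.0634]
[[-0.0317  0.0391]
 [ 0.2225  0.2633]
 [ 0.8341  1.4406]
 [-0.1174  1.0307]
 [-1.8399 -0.2863]
 [ 1.3695 -0.1565]
 [ 0.0377 -0.4304]
 [ 0.4184 -0.8755]
 [ 0.4343  0.1182]]
knob [[0.5591 0.1671 0.08  ]] [0.558  0.1614 0.08  ] scene [0.5582 0.1688 0.08  ]
[0.4609 0.0881 0.1   ]
shift [-1.6812 -1.3654  0.5251] yaw now 1.2989796736964228
turn [-0.     -0.     -0.1327] shift in goal frame [-1.3623 -1.6838  0.5251]
```

{"method": "step_arm", "body": {
  "steps": [
    [0,0,0,0,0,-0.066],
    [0,0,0,0,0,-0.066],
    [-0.17,-0.2,0,0,0,0],
    [-0.17,-0.2,0,0,0,0],
    [-0.17,-0.2,0,0,0,0]
  ],
  "fingers": 1,
  "newtons": 20
}}

```text
time: 1.18
tcp_pos: [0.2605, 0.3782, 0.2314]
orientation: [0.099, 3.139, 0.001]
ft_force: [1.7, 0.7, 0.3]
finger_gap: 0.0
grasp_force: 0.0
```

{"method": "step_arm", "body": {
  "steps": [
    [-0.17,-0.2,0,0,0,0],
    [-0.17,-0.2,0,0,0,0],
    [-0.17,-0.2,0.1,0,0,0],
    [-0.17,-0.2,0.15,0,0,0],
    [-0.17,-0.2,0.2,0,0,0]
  ]
}}

```text
time: 1.8
tcp_pos: [0.4333, 0.1474, 0.1401]
orientation: [0.102, 3.137, 0.001]
ft_force: [0.5, -0.4, 0.6]
finger_gap: 0.001
grasp_force: 0.0
```

```bash
python3 - <<'E'
from h import *
h=np.load('h.npy');s=read_state();print(s['time'],s['tcp_pos'],s['ft_force'],s['wrist_torque'],s['finger_gap'])
go(h2w(h,[[-.058,-.04,.05]])[0],h[2]+np.pi/2)
E
```

```text
1.8 [0.4333 0.1474 0.1401] [ 0.5051 -0.4187  0.5592] [ 0.0456 -0.0647  0.0119] 0.0008143027410464186
shift [-0.1244 -0.2296  0.3608] yaw now 1.505565058764226
turn [ 0.0005  0.002  -0.0012] shift in goal frame [-0.1251 -0.2295  0.3606]
```

{"method": "step_arm", "body": {
  "steps": [
    [0,-0.08,0.05,0,0,0],
    [0,0,0.1,0,0,0],
    [0,0,0,0,0,0],
    [0,0,0,0,0,0]
  ]
}}

```text
time: 2.3
tcp_pos: [0.4304, 0.1292, 0.1034]
orientation: [0.1, 3.139, 0.0]
ft_force: [-1.1, 0.1, 0.0]
finger_gap: -0.001
grasp_force: 0.0
```

```bash
python3 - <<'E'
from h import *
h=np.load('h.npy');s=read_state();print(s['time'],s['tcp_pos'],s['ft_force'],s['wrist_torque'],s['finger_gap'])
go(h2w(h,[[-.058,-.04,.017]])[0],h[2]+np.pi/2)
im=grab_frame('scene');cv2.imwrite('pics/s1.png',cv2.resize(im[120:250,220:400,::-1],None,fx=4.4,fy=4.4,interpolation=cv2.INTER_CUBIC))
E
```

```text
2.3 [0.4304 0.1292 0.1034] [-1.0633  0.1293  0.0048] [ 0.0279 -0.0006 -0.0002] -0.001011688180913966
shift [-0.132  -0.1564  0.3455] yaw now 1.5068322582271503
turn [ 0.0001  0.0005 -0.0004] shift in goal frame [-0.1321 -0.1564  0.3454]
```

View pics/s1.png

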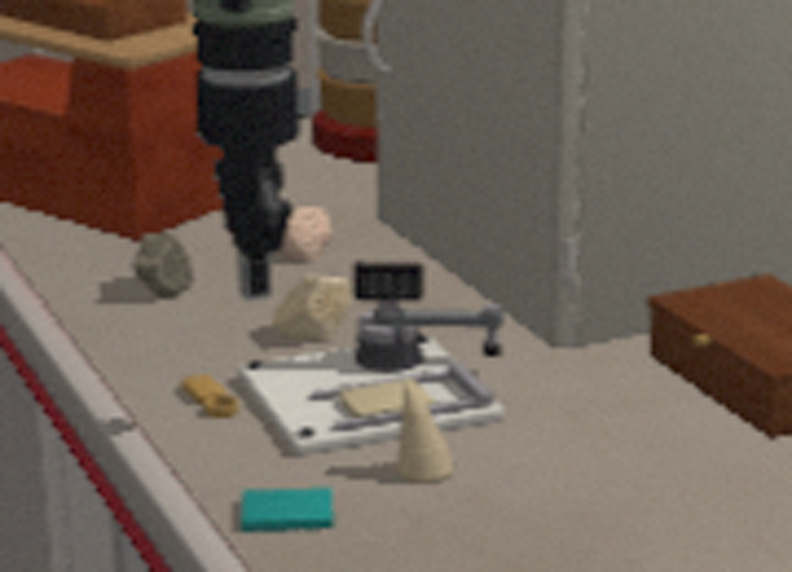

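The gripper is shut at crop (255,280), high and short of the channel. The plate is in the channel at (380,400). Next I move over the channel's open end and go down.

{"method": "step_arm", "body": {
  "steps": [
    [-0.07,-0.08,0,0,0,0],
    [-0.06,-0.076,0,0,0,0],
    [0,0,0,0,0,0],
    [0,0,0.1,0,0,0],
    [0,0,0.1,0,0,0]
  ]
}}

```text
time: 2.98
tcp_pos: [0.4602, 0.0889, 0.053]
orientation: [0.1, 3.138, 0.001]
ft_force: [0.2, -0.3, 0.2]
finger_gap: -0.002
grasp_force: 0.0
```

```bash
python3 - <<'E'
from h import *
h=np.load('h.npy');s=read_state();print(s['time'],s['tcp_pos'],s['ft_force'])
go(h2w(h,[[-.058,-.04,.017]])[0],h[2]+np.pi/2)
E
```

```text
2.975 [0.4602 0.0889 0.053 ] [ 0.1574 -0.265   0.24  ]
shift [-0.0028 -0.0029  0.144 ] yaw now 1.5073495964081365
turn [ 0.0004  0.0011 -0.0001] shift in goal frame [-0.003  -0.0028  0.144 ]
```

{"method": "step_arm", "body": {
  "steps": [
    [0,0,0.07,0,0,0],
    [0,0,0.05,0,0,0],
    [0,0,0.023,0,0,0],
    [0,0,0,0,0,0]
  ]
}}

```text
time: 3.48
tcp_pos: [0.4598, 0.0882, 0.017]
orientation: [-0.101, -3.14, -0.0]
ft_force: [0.0, 0.2, -0.3]
finger_gap: -0.002
grasp_force: 0.0
```

{"method": "step_arm", "body": {
  "steps": [
    [-0.014,0,0,0,0,0],
    [-0.014,0,0,0,0,0],
    [-0.014,0,0,0,0,0],
    [-0.014,0,0,0,0,0],
    [-0.014,0,0,0,0,0]
  ]
}}

```text
time: 4.1
tcp_pos: [0.4776, 0.0868, 0.0169]
orientation: [-0.101, -3.14, -0.0]
ft_force: [-2.3, 0.3, 0.6]
finger_gap: 0.0
grasp_force: 0.3
```

{"method": "step_arm", "body": {
  "steps": [
    [-0.014,0,0,0,0,0],
    [-0.014,0,0,0,0,0],
    [-0.014,0,0,0,0,0],
    [-0.014,0,0,0,0,0],
    [-0.014,0,0,0,0,0]
  ]
}}

```text
time: 4.72
tcp_pos: [0.4951, 0.0857, 0.0169]
orientation: [0.101, 3.14, 0.0]
ft_force: [-1.8, 0.1, -1.1]
finger_gap: 0.002
grasp_force: 0.1
```

```bash
python3 - <<'E'
from h import *
h=np.load('h.npy');s=read_state();print(s['time'],s['tcp_pos'],s['ft_force'])
go(h2w(h,[[-.008,-.04,.017]])[0])
for x in trace('streak_plate','scene')[:0]:pass
im=grab_frame('scene');cv2.imwrite('pics/s2.png',cv2.resize(im[120:250,220:400,::-1],None,fx=4.4,fy=4.4,interpolation=cv2.INTER_CUBIC))
E
```

```text
4.725 [0.4951 0.0857 0.0169] [-1.7979  0.0899 -1.0885]
shift [-0.0627  0.0012 -0.0005] yaw now 1.506314771981836
```

View pics/s2.png

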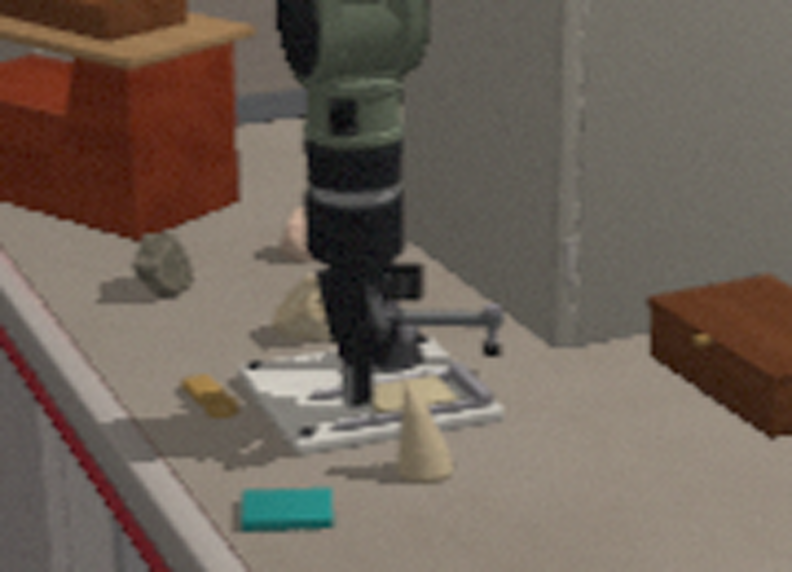

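The finger is at (357,390), in contact with the plate at (415,392), which has moved towards the stop. About 15 mm remain.

{"method": "step_arm", "body": {
  "steps": [
    [-0.01,0,0,0,0,0],
    [-0.01,0,0,0,0,0],
    [-0.008,0,0,0,0,0],
    [-0.006,0,0,0,0,0],
    [0,0,0,0,0,0]
  ]
}}

```text
time: 5.45
tcp_pos: [0.5035, 0.0851, 0.0169]
orientation: [0.101, 3.14, -0.0]
ft_force: [-0.8, -0.5, -0.3]
finger_gap: 0.005
grasp_force: 0.0
```

{"method": "step_arm", "body": {
  "steps": [
    [-0.005,0,0,0,0,0],
    [-0.005,0,0,0,0,0],
    [0,0,0,0,0,0]
  ]
}}

```text
time: 5.82
tcp_pos: [0.506, 0.085, 0.0169]
orientation: [0.101, 3.14, -0.0]
ft_force: [-0.6, 0.0, 0.0]
finger_gap: -0.0
grasp_force: 0.0
```

{"method": "step_arm", "body": {
  "steps": [
    [-0.004,0,0,0,0,0],
    [-0.004,0,0,0,0,0],
    [0,0,0,0,0,0]
  ]
}}

```text
time: 6.2
tcp_pos: [0.508, 0.0849, 0.0169]
orientation: [0.101, 3.14, -0.0]
ft_force: [-0.5, 0.2, 0.5]
finger_gap: 0.001
grasp_force: 0.1
```

{"method": "step_arm", "body": {
  "steps": [
    [-0.004,0,0,0,0,0],
    [0,0,0,0,0,0]
  ]
}}

```text
time: 6.45
tcp_pos: [0.509, 0.0848, 0.0169]
orientation: [0.101, 3.14, 0.0]
ft_force: [-0.5, -0.7, -0.2]
finger_gap: -0.003
grasp_force: 0.1
```

{"method": "step_arm", "body": {
  "steps": [
    [-0.004,0,0,0,0,0],
    [0,0,0,0,0,0]
  ]
}}

```text
time: 6.7
tcp_pos: [0.51, 0.0847, 0.0169]
orientation: [0.101, 3.14, -0.0]
ft_force: [-0.3, 0.3, 1.1]
finger_gap: -0.001
grasp_force: 0.1
```

{"method": "step_arm", "body": {
  "steps": [
    [-0.003,0,0,0,0,0],
    [0,0,0,0,0,0]
  ]
}}

```text
time: 6.95
tcp_pos: [0.5103, 0.0847, 0.0168]
orientation: [-0.101, -3.139, -0.0]
ft_force: [-0.5, -0.7, 1.4]
finger_gap: -0.001
grasp_force: 0.7
```

{"method": "step_arm", "body": {
  "steps": [
    [-0.002,0,0,0,0,0],
    [0,0,0,0,0,0]
  ]
}}

```text
time: 7.2
tcp_pos: [0.5103, 0.0847, 0.0168]
orientation: [-0.101, -3.139, -0.0]
ft_force: [-2.7, 0.7, 2.0]
finger_gap: -0.0
grasp_force: 1.6
```

```bash
python3 - <<'E'
from h import *
h=np.load('h.npy')
for c in('scene','top'):
    im=grab_frame(c)
    for x in trace('streak_plate',c)[:2]:
        uv=np.argwhere(x['mask'])[:,::-1];w=px2w(c,uv.mean(0),.02);d=w[:2]-h[:2];a,b=np.cos(h[2]),np.sin(h[2]);print(c,x['conf'],uv.mean(0),len(uv),'holder',a*d[0]+b*d[1],-b*d[0]+a*d[1])
    if c=='scene':cv2.imwrite('pics/s3.png',cv2.resize(im[170:250,270:380,::-1],None,fx=7,fy=7,interpolation=cv2.INTER_CUBIC))
print(read_state()['ft_force'])
E
```

```text
scene 0.59 [285.1297 235.2811] 185 holder -0.12836191663076377 -0.18787985278313052
scene 0.47 [318.2857 208.    ] 84 holder 0.03923389612081729 -0.03938589279485157
top 0.59 [345.9164 252.3779] 299 holder -0.11640451085211104 -0.16164273256940664
[-3.9997  0.396   3.2317]
```

View pics/s3.png

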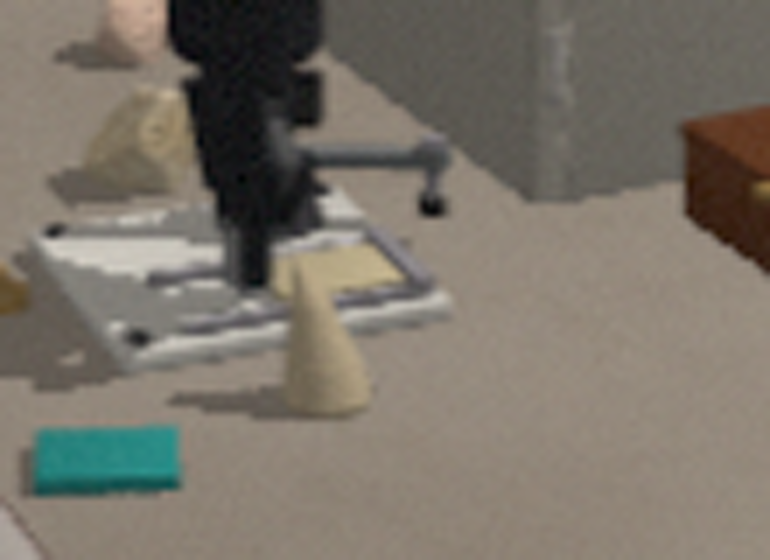

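The plate is against the stop: the TCP stalled at x = 0.5103 while the force rose to a few N. In the picture it reaches the stop at (400,270). I now back off, rise and open.

{"method": "step_arm", "body": {
  "steps": [
    [0.02,0,0,0,0,0],
    [0.02,0,-0.1,0,0,0],
    [0,0,-0.2,0,0,0],
    [0,0,-0.2,0,0,0],
    [0,0,-0.1,0,0,0]
  ],
  "fingers": 0
}}

```text
time: 8.02
tcp_pos: [0.5034, 0.0853, 0.1701]
orientation: [0.101, 3.134, 0.0]
ft_force: [0.6, 0.5, -0.3]
finger_gap: 0.999
grasp_force: 0.0
```

{"method": "step_arm", "body": {
  "steps": [
    [0,0,0,0,0,0.096],
    [0,0,0,0,0,0.096],
    [0,0,0,0,0,0.094],
    [0,0,0,0,0,0]
  ]
}}

```text
time: 8.52
tcp_pos: [0.5017, 0.0852, 0.1672]
orientation: [0.795, 3.038, 0.0]
ft_force: [-0.0, 0.1, -0.3]
finger_gap: 1.003
grasp_force: 0.0
```

```bash
python3 - <<'E'
from h import *
h=np.load('h.npy');s=read_state();print(s['time'],s['tcp_pos'],s['ft_force'],s['finger_gap'])
go([.5585,.1655,.13],h[2]-.451+np.pi/2)
E
```

```text
8.525 [0.5017 0.0852 0.1672] [-0.0163  0.0728 -0.2877] 1.0025019232186343
shift [-0.0405  0.391   0.1489] yaw now 1.058757117121078
turn [0.0004 0.001  0.0015] shift in goal frame [-0.0398  0.3912  0.1486]
```

{"method": "step_arm", "body": {
  "steps": [
    [-0.01,0.1,0,0,0,0],
    [-0.01,0.1,0,0,0,0],
    [-0.01,0.1,0,0,0,0],
    [-0.01,0.091,0.149,0,0,0],
    [0,0,0,0,0,0]
  ]
}}

```text
time: 9.15
tcp_pos: [0.5565, 0.1661, 0.1271]
orientation: [-0.792, -3.036, 0.003]
ft_force: [-0.8, -0.2, 0.2]
finger_gap: 1.001
grasp_force: 0.0
```

```bash
python3 - <<'E'
from h import *
h=np.load('h.npy');s=read_state();print(s['time'],s['tcp_pos'],s['ft_force'],s['finger_gap'])
go([.5585,.1655,.06],h[2]-.451+np.pi/2)
im=grab_frame('scene');cv2.imwrite('pics/s4.png',cv2.resize(im[150:230,260:370,::-1],None,fx=7,fy=7,interpolation=cv2.INTER_CUBIC))
E
```

```text
9.15 [0.5565 0.1661 0.1271] [-0.796  -0.177   0.2067] 1.00104789457209
shift [-0.0088  0.0024  0.2684] yaw now 1.0607542117863922
turn [-0.0017 -0.002   0.0028] shift in goal frame [-0.008   0.0017  0.2684]
```

View pics/s4.png

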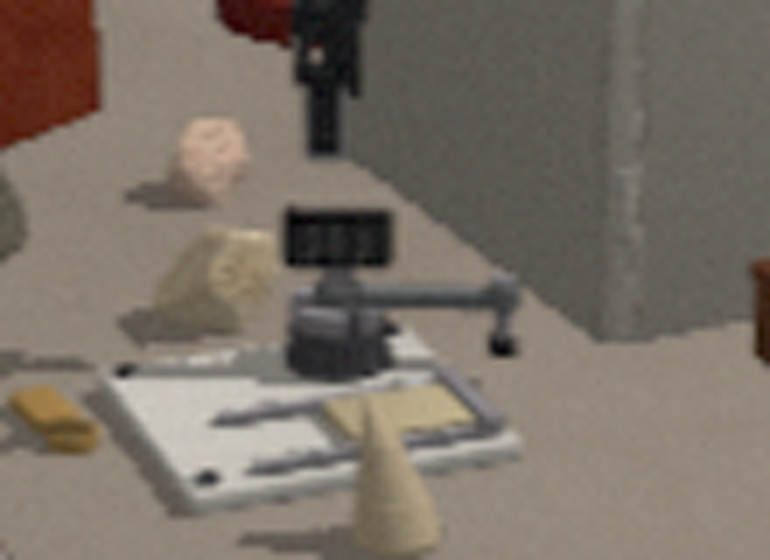

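The plate is at the stop at (405,405), and the open fingers are above the bar at (340,238), about 2–3 mm short along it. I correct that and descend.

{"method": "step_arm", "body": {
  "steps": [
    [-0.012,0.002,0.08,0,0,0],
    [0,0,0.09,0,0,0],
    [0,0,0.08,0,0,0],
    [0,0,0.018,0,0,0],
    [0,0,0,0,0,0]
  ]
}}

```text
time: 9.82
tcp_pos: [0.5611, 0.1641, 0.0637]
orientation: [0.798, 3.038, 0.0]
ft_force: [1.5, -0.1, -0.6]
finger_gap: 0.999
grasp_force: 0.0
```

{"method": "step_arm", "body": {
  "steps": [
    [0,0,0,0,0,0],
    [0,0,0,0,0,0]
  ],
  "fingers": 0.65,
  "newtons": 20
}}

```text
time: 10.07
tcp_pos: [0.5613, 0.1645, 0.0635]
orientation: [0.798, 3.037, 0.001]
ft_force: [-0.2, 0.5, -0.1]
finger_gap: 0.605
grasp_force: 0.0
```

```bash
python3 - <<'E'
from h import *
s=read_state();print(s['time'],s['tcp_pos'],s['ft_force'],s['wrist_torque'],s['finger_gap'],s['grasp_force'])
E
```

```text
10.075 [0.5613 0.1645 0.0635] [-0.2054  0.53   -0.0774] [ 0.0218 -0.0205 -0.0161] 0.6048084481925804 0.0
```

{"method": "step_arm", "body": {
  "steps": [
    [0,0,0.008,0,0,0],
    [0,0,0,0,0,0],
    [0,0,0,0,0,0]
  ],
  "fingers": 0.73
}}

```text
time: 10.45
tcp_pos: [0.5608, 0.1647, 0.0606]
orientation: [0.798, 3.039, 0.0]
ft_force: [0.1, 0.5, 0.4]
finger_gap: 0.269
grasp_force: 0.3
```

{"method": "step_arm", "body": {
  "steps": [
    [0,0,0,0,0,0],
    [0,0,0,0,0,0]
  ],
  "fingers": 0.78
}}

```text
time: 10.7
tcp_pos: [0.5614, 0.1657, 0.0609]
orientation: [0.797, 3.038, 0.004]
ft_force: [1.2, 4.9, 0.2]
finger_gap: 0.221
grasp_force: 2.7
```

{"method": "step_arm", "body": {
  "steps": [
    [0,0.008,0,0,0,0],
    [0,0,0,0,0,0]
  ]
}}

```text
time: 10.95
tcp_pos: [0.5617, 0.1662, 0.0607]
orientation: [0.798, 3.038, -0.001]
ft_force: [0.2, 1.9, 1.3]
finger_gap: 0.22
grasp_force: 1.1
```

{"method": "step_arm", "body": {
  "steps": [
    [0,0,0,0,0,0],
    [0,0,0,0,0,0]
  ],
  "fingers": 0.81
}}

```text
time: 11.2
tcp_pos: [0.5621, 0.1668, 0.0609]
orientation: [0.798, 3.038, 0.002]
ft_force: [2.1, 5.2, 1.1]
finger_gap: 0.188
grasp_force: 4.6
```

```bash
python3 - <<'E'
from h import *
s=read_state();M=R.from_rotvec(s['orientation']).as_matrix();print(s['time'],s['tcp_pos'],'tool F',M.T@s['ft_force'],M.T@s['wrist_torque'],s['finger_gap'],s['grasp_force'],s['qpos'])
E
```

```text
11.2 [0.5621 0.1668 0.0609] tool F [ 0.7349  5.5291 -1.1196] [-1.0961  0.1571  0.0251] 0.188299537714126 4.579325504601002 [ 0.162   0.5527 -0.3123  0.7047  0.001   0.6755]
```

{"method": "step_arm", "body": {
  "steps": [
    [0,0.006,0,0,0,0],
    [0,0,0,0,0,0]
  ]
}}

```text
time: 11.45
tcp_pos: [0.5623, 0.1671, 0.0608]
orientation: [0.798, 3.038, -0.002]
ft_force: [0.6, 1.9, 4.2]
finger_gap: 0.188
grasp_force: 4.5
```

{"method": "step_arm", "body": {
  "steps": [
    [0,0,0,0,0,0],
    [0,0,0,0,0,0],
    [0,0,0,0,0,0]
  ],
  "fingers": 0.9,
  "newtons": 60
}}

```text
time: 11.82
tcp_pos: [0.5624, 0.1672, 0.061]
orientation: [0.798, 3.038, -0.001]
ft_force: [-0.1, 2.5, 5.0]
finger_gap: 0.167
grasp_force: 58.8
```

```bash
python3 - <<'E'
from h import *
s=read_state();M=R.from_rotvec(s['orientation']).as_matrix();print(s['time'],s['tcp_pos'],'tool F',M.T@s['ft_force'],M.T@s['wrist_torque'],s['finger_gap'],s['grasp_force'])
E
```

```text
11.825 [0.5624 0.1672 0.061 ] tool F [ 1.2801  2.1669 -4.9993] [-0.28    0.2043  0.0333] 0.16675380707371087 58.772187530994415
```

{"method": "step_arm", "body": {
  "steps": [
    [0,0,-0.008,0,0,0],
    [0,0,-0.008,0,0,0],
    [0,0,-0.008,0,0,0],
    [0,0,-0.008,0,0,0],
    [0,0,0,0,0,0]
  ]
}}

```text
time: 12.45
tcp_pos: [0.5621, 0.1672, 0.0675]
orientation: [-0.798, -3.038, 0.001]
ft_force: [3.6, 2.2, -9.7]
finger_gap: 0.164
grasp_force: 58.3
```

{"method": "step_arm", "body": {
  "steps": [
    [0,0,-0.008,0,0,0],
    [0,0,-0.006,0,0,0],
    [0,0,0,0,0,0]
  ]
}}

```text
time: 12.82
tcp_pos: [0.5621, 0.1672, 0.0712]
orientation: [-0.798, -3.038, 0.001]
ft_force: [3.7, 2.1, -11.9]
finger_gap: 0.166
grasp_force: 58.7
```

```bash
python3 - <<'E'
from h import *
s=read_state();M=R.from_rotvec(s['orientation']).as_matrix();print(s['time'],s['tcp_pos'],'tool F',M.T@s['ft_force'],M.T@s['wrist_torque'],s['finger_gap'],s['grasp_force'])
im=grab_frame('scene');cv2.imwrite('pics/s5.png',cv2.resize(im[150:230,260:370,::-1],None,fx=7,fy=7,interpolation=cv2.INTER_CUBIC))
E
```

```text
12.825 [0.5621 0.1672 0.0712] tool F [-2.2288  3.6369 11.8722] [-0.9385 -0.8201  0.0087] 0.16624241661519318 58.74637305736542
```

View pics/s5.png

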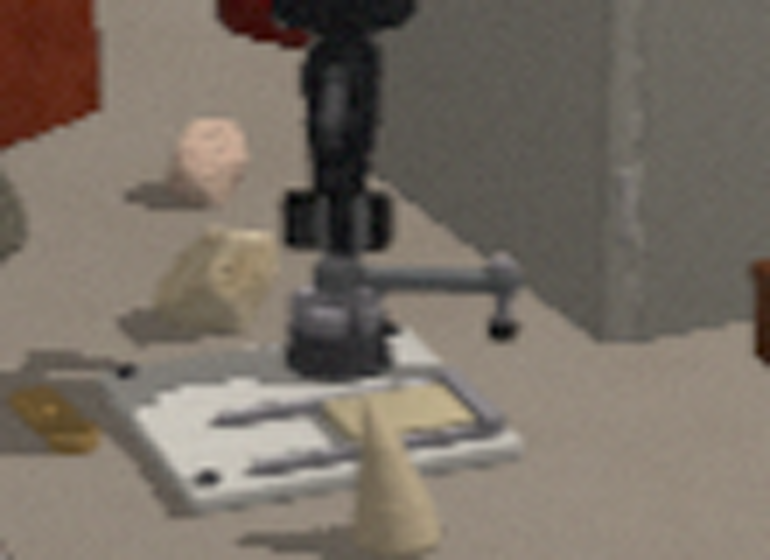

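The bar is lifted to (340,220) and held, and the arm and foot have risen with it. The lift is about 10 mm. I raise it slightly more, then turn clockwise.

{"method": "step_arm", "body": {
  "steps": [
    [0,0,-0.005,0,0,0],
    [0,0,0,0,0,0.04],
    [0,0,0,0,0,0.05],
    [0,0,0,0,0,0.05],
    [0,0,0,0,0,0]
  ]
}}

```text
time: 13.5
tcp_pos: [0.5616, 0.1667, 0.0727]
orientation: [-1.126, -2.932, 0.003]
ft_force: [3.3, 0.4, -12.1]
finger_gap: 0.165
grasp_force: 58.5
```

```bash
cat > st.py <<'E'
from h import *
h=np.load('h.npy')
s=read_state();M=R.from_rotvec(s['orientation']).as_matrix();y=np.arctan2(M[1,1],M[0,1])
print(s['time'],s['tcp_pos'],'tool F',M.T@s['ft_force'],'T',M.T@s['wrist_torque'],'gap',s['finger_gap'],s['grasp_force'],'turn est',h[2]-.451+np.pi/2-y,'tilt',M[2,2])
E
python3 st.py
```

```text
13.5 [0.5616 0.1667 0.0727] tool F [-2.2254  2.5299 12.1051] T [-0.4541 -0.7053 -0.0027] gap 0.164978548608739 58.53277891874313 turn est 0.2187656357011195 tilt -0.9999972395915065
```

{"method": "step_arm", "body": {
  "steps": [
    [0,0,0,0,0,0.05],
    [0,0,0,0,0,0.06],
    [0,0,0,0,0,0.06],
    [0,0,0,0,0,0.05],
    [0,0,0,0,0,0]
  ]
}}

```text
time: 14.12
tcp_pos: [0.5607, 0.1662, 0.0725]
orientation: [-1.612, -2.695, 0.007]
ft_force: [0.5, -3.5, -10.9]
finger_gap: 0.165
grasp_force: 58.6
```

{"method": "step_arm", "body": {
  "steps": [
    [0,0,0,0,0,0.05],
    [0,0,0,0,0,0.04],
    [0,0,0,0,0,0.008],
    [0,0,0,0,0,0]
  ]
}}

```text
time: 14.62
tcp_pos: [0.5603, 0.1661, 0.0725]
orientation: [-1.814, -2.563, 0.008]
ft_force: [-1.5, -5.4, -12.0]
finger_gap: 0.167
grasp_force: 58.7
```

```bash
python3 st.py
```

```text
14.625 [0.5603 0.1661 0.0725] tool F [-4.5385 -3.1805 11.9832] T [ 0.7742 -1.1866  0.0464] gap 0.16699392858756318 58.69093179702759 turn est 0.7172455366587436 tilt -0.9999869726627522
```

{"method": "step_arm", "body": {
  "steps": [
    [-0.004,-0.003,0.005,0,0,0],
    [0,0,0.005,0,0,0],
    [0,0,0.003,0,0,0],
    [0,0,0,0,0,0]
  ]
}}

```text
time: 15.12
tcp_pos: [0.5604, 0.166, 0.0697]
orientation: [-1.814, -2.562, 0.004]
ft_force: [-3.2, -5.3, -8.2]
finger_gap: 0.168
grasp_force: 59.3
```

```bash
python3 st.py
```

```text
15.125 [0.5604 0.166  0.0697] tool F [-3.918  -4.7907  8.2081] T [ 1.2487 -0.6914 -0.0881] gap 0.1679518949347643 59.2776945233345 turn est 0.7178371826008667 tilt -0.9999951437329901
```

{"method": "step_arm", "body": {
  "steps": [
    [0,0,0,0,0,0],
    [0,0,0,0,0,0],
    [0,0,0,0,0,0]
  ],
  "fingers": 0.815,
  "newtons": 20
}}

```text
time: 15.5
tcp_pos: [0.5606, 0.1663, 0.0699]
orientation: [-1.814, -2.562, 0.003]
ft_force: [-4.7, -3.6, -9.1]
finger_gap: 0.184
grasp_force: 8.4
```

```bash
python3 st.py
```

```text
15.5 [0.5606 0.1663 0.0699] tool F [-1.8595 -5.6251  9.1322] T [ 1.067  -0.4899 -0.0265] gap 0.18426711721474517 8.374557718634605 turn est 0.7178896160886856 tilt -0.9999966974525585
```

{"method": "step_arm", "body": {
  "steps": [
    [0,-0.005,0,0,0,0],
    [0,0,0,0,0,0]
  ],
  "fingers": 0.805
}}

```text
time: 15.75
tcp_pos: [0.5607, 0.1666, 0.0708]
orientation: [-1.815, -2.563, -0.002]
ft_force: [-4.4, -1.0, -2.3]
finger_gap: 0.199
grasp_force: 2.4
```

```bash
python3 st.py
```

```text
15.75 [0.5607 0.1666 0.0708] tool F [ 0.5128 -4.5233  2.2688] T [1.042  0.1648 0.0061] gap 0.19913070050905504 2.380416691303253 turn est 0.7180272953604113 tilt -0.9999990946064529
```

{"method": "step_arm", "body": {
  "steps": [
    [0,-0.004,0,0,0,0],
    [0,0,0,0,0,0],
    [0,0,0,0,0,0]
  ]
}}

```text
time: 16.12
tcp_pos: [0.5605, 0.1662, 0.0707]
orientation: [1.816, 2.563, 0.003]
ft_force: [-3.2, 0.3, -0.2]
finger_gap: 0.192
grasp_force: 1.5
```

```bash
python3 st.py
```

```text
16.125 [0.5605 0.1662 0.0707] tool F [ 1.3736 -2.8646  0.2392] T [0.6023 0.3856 0.005 ] gap 0.19204356589229962 1.5481194527819753 turn est 0.7184554010005493 tilt -0.9999984940525002
```

{"method": "step_arm", "body": {
  "steps": [
    [0,-0.003,0,0,0,0.03],
    [0,0,0,0,0,0.03],
    [0,0,0,0,0,0.02],
    [0,0,0,0,0,0]
  ]
}}

```text
time: 16.62
tcp_pos: [0.5601, 0.1657, 0.0707]
orientation: [1.973, 2.444, 0.003]
ft_force: [-1.1, 2.1, 0.1]
finger_gap: 0.194
grasp_force: 5.1
```

```bash
python3 st.py
```

```text
16.625 [0.5601 0.1657 0.0707] tool F [ 2.3234 -0.6652 -0.136 ] T [ 0.3052  0.2541 -0.1453] gap 0.1941548016769261 5.107076613348909 turn est 0.8439361811075704 tilt -0.9999980308148871
```

{"method": "step_arm", "body": {
  "steps": [
    [0,0,0,0,0,0.02],
    [0,0,0,0,0,0.02],
    [0,0,0,0,0,0]
  ]
}}

```text
time: 17.0
tcp_pos: [0.5598, 0.1656, 0.0705]
orientation: [2.05, 2.38, 0.002]
ft_force: [-0.3, 1.0, 2.2]
finger_gap: 0.195
grasp_force: 5.5
```

```bash
python3 st.py
```

```text
17.0 [0.5598 0.1656 0.0705] tool F [ 1.0303 -0.1928 -2.1871] T [ 0.0301  0.3046 -0.1416] gap 0.19496659300949196 5.452399458295753 turn est 0.9075256145028107 tilt -0.9999990360042337
```

Steady drag torque of about 0.14 Nm, so the pin is sliding on the rim. I continue.

{"method": "step_arm", "body": {
  "steps": [
    [0,0,0,0,0,0.02],
    [0,0,0,0,0,0.02],
    [0,0,0,0,0,0]
  ]
}}

```text
time: 17.38
tcp_pos: [0.5594, 0.1654, 0.0703]
orientation: [2.124, 2.315, 0.001]
ft_force: [-0.5, 3.0, 2.3]
finger_gap: 0.198
grasp_force: 4.3
```

```bash
python3 st.py
```

```text
17.375 [0.5594 0.1654 0.0703] tool F [ 3.0491 -0.2421 -2.2715] T [ 0.0324  0.3781 -0.0839] gap 0.19824843837497094 4.323507724329829 turn est 0.9705953656248103 tilt -0.9999998609567317
```

{"method": "step_arm", "body": {
  "steps": [
    [0,0,0,0,0,0.02],
    [0,0,0,0,0,0.02],
    [0,0,0,0,0,0]
  ]
}}

```text
time: 17.75
tcp_pos: [0.559, 0.1649, 0.0699]
orientation: [2.196, 2.246, -0.001]
ft_force: [0.4, -0.4, 1.0]
finger_gap: 0.191
grasp_force: 0.0
```

```bash
python3 st.py
```

```text
17.75 [0.559  0.1649 0.0699] tool F [-0.3611  0.3663 -1.0446] T [ 0.015   0.0066 -0.0409] gap 0.19111436761359504 0.0 turn est 1.0338119965789412 tilt -0.9999995931302
```

The forces and torque have dropped to zero, so it may have snapped in. I check in the picture.

```bash
python3 - <<'E'
from h import *
im=grab_frame('scene');cv2.imwrite('pics/s6.png',cv2.resize(im[150:230,260:370,::-1],None,fx=7,fy=7,interpolation=cv2.INTER_CUBIC))
E
```

```text
(no output)
```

View pics/s6.png

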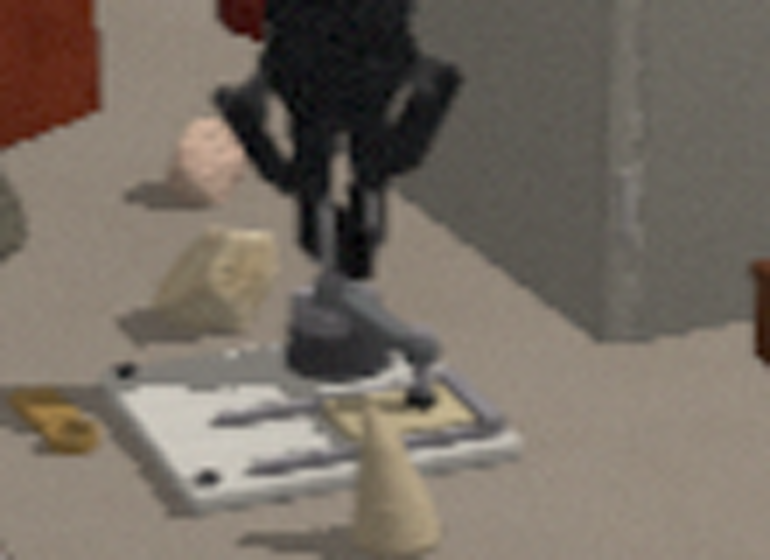

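The foot is at (420,398), apparently on the plate, and the arm hub at (340,285) is at its parked height. I check numerically against the foot's projection when down and when riding on the rim.

```bash
python3 - <<'E'
from h import *
h=np.load('h.npy')
def foot(t,z):
    a=-(np.pi/2-1.12)-t
    return (w2px('scene',h2w(h,[[.035+.085*np.cos(a),.045+.085*np.sin(a),z]]))-[260,150])*7
print('parked ref seen (502,345)',foot(0,.022))
for t in(.9,1.,1.1,1.2):print(t,'down',foot(t,.024),'rim',foot(t,.030))
E
python3 st.py
```

```text
parked ref seen (502,345) [[504.1811 345.5949]]
0.9 down [[433.7066 393.1178]] rim [[433.7355 382.0869]]
1.0 down [[419.1396 396.8055]] rim [[419.145  385.7507]]
1.1 down [[403.6736 399.8906]] rim [[403.6539 388.8157]]
1.2 down [[387.4791 402.3338]] rim [[387.433 391.243]]
17.8 [0.559  0.165  0.0699] tool F [ 0.1649  0.5668 -0.851 ] T [-0.0239 -0.0021 -0.0167] gap 0.19499091759737242 0.0 turn est 1.0333940881551313 tilt -0.9999997579205352
```

{"method": "step_arm", "body": {
  "steps": [
    [0,0,0,0,0,0.02],
    [0,0,0,0,0,0.02],
    [0,0,0,0,0,0]
  ]
}}

```text
time: 18.18
tcp_pos: [0.5591, 0.1653, 0.07]
orientation: [-2.265, -2.177, 0.0]
ft_force: [0.6, -0.3, -2.2]
finger_gap: 0.197
grasp_force: 7.7
```

```bash
python3 st.py
```

```text
18.175 [0.5591 0.1653 0.07  ] tool F [-0.3148  0.6259  2.1659] T [-0.1063 -0.0795 -0.2405] gap 0.19682784716731347 7.70076253451407 turn est 1.0958363058710394 tilt -0.9999999553831252
```

The torque rises against the notch wall and the foot matches the "down" prediction at about 1.0 rad, so it has snapped in. I turn back to the middle, release and withdraw.

{"method": "step_arm", "body": {
  "steps": [
    [0,0,0,0,0,-0.02],
    [0,0,0,0,0,-0.022],
    [0,0,0,0,0,0]
  ]
}}

```text
time: 18.55
tcp_pos: [0.5593, 0.1654, 0.0703]
orientation: [2.191, 2.251, 0.0]
ft_force: [-0.2, -0.2, -0.0]
finger_gap: 0.192
grasp_force: 0.0
```

{"method": "step_arm", "body": {
  "steps": [
    [0,0,0,0,0,0],
    [0,0,0,0,0,0],
    [0,0,0,0,0,0],
    [0,0,0,0,0,0]
  ],
  "fingers": 0.3
}}

```text
time: 19.05
tcp_pos: [0.5592, 0.1654, 0.0702]
orientation: [2.192, 2.251, 0.0]
ft_force: [0.4, -0.3, 0.4]
finger_gap: 0.706
grasp_force: 0.0
```

{"method": "step_arm", "body": {
  "steps": [
    [0,0,-0.04,0,0,0],
    [0,0,-0.1,0,0,0],
    [0,0,-0.15,0,0,0],
    [0,0,-0.15,0,0,0],
    [0,0,0,0,0,0]
  ]
}}

```text
time: 19.68
tcp_pos: [0.5617, 0.1658, 0.1843]
orientation: [2.189, 2.248, 0.009]
ft_force: [-0.5, 0.4, -0.3]
finger_gap: 0.699
grasp_force: 0.0
```

```bash
python3 st.py; python3 - <<'E'
from h import *
im=grab_frame('scene');cv2.imwrite('pics/s7.png',cv2.resize(im[150:230,260:370,::-1],None,fx=7,fy=7,interpolation=cv2.INTER_CUBIC))
E
```

```text
19.675 [0.5617 0.1658 0.1843] tool F [ 0.4365 -0.4617  0.3077] T [-0.0007 -0.0237  0.0283] gap 0.6987146715341457 0.0 turn est 1.0297270191840626 tilt -0.9999736986431699
```

View pics/s7.png

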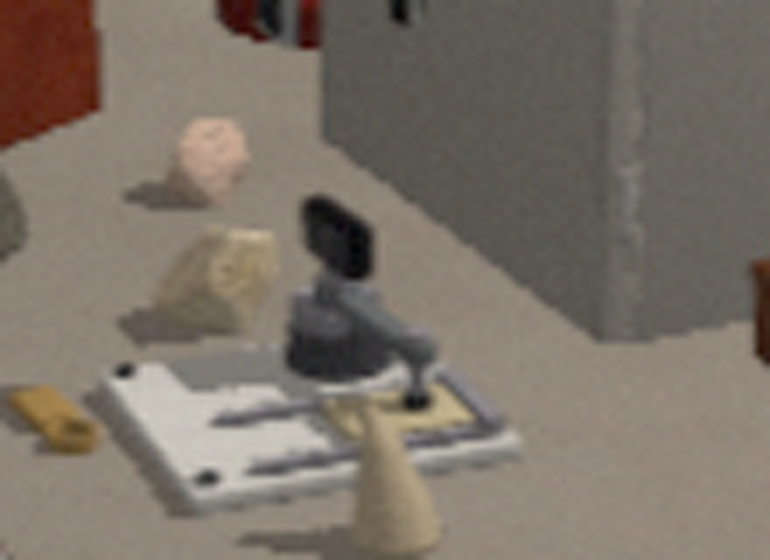

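The knob is down, its bar centred at (338,238) as when parked. The foot is on the plate at (417,402), the plate is at the stop, and the gripper is clear above.

```bash
python3 -c "
from bench import *
print(finish_job())"
```

```text
the job is handed in; nothing more can be done
None
```

The streak plate is home against the end stop and clamped, the knob is snapped into the notch at about 1.0 rad and let go, and the job is handed in; no verdict came back.

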